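Free the last swing bolt of a pressure canner's lid

TASK

The pressure canner has cooled and two of its three clamp bolts already hang down at its sides: free the last one, so that the lid can come off. Back its wing nut off just far enough to clear the raised lip of the slotted lug, keeping it on the bolt with the bolt's end never below the top of the nut's hub, then swing the bolt out of the slot and down until it points level or lower, and leave it there. Go by feel and never force the bolt or nut against the lug, leave the lid seated, and do not disturb the small steel seasoning pot below.

Things in the scene. Friction and masses are not known exactly. Their poses are not given: they have to be found in the camera images.
- canner: Cast aluminium pressure canner, fixed: pot 200 mm across, 190 mm tall, rim 212 mm across; two black side handles 62 degrees either side of the bolt to be freed, out to 144 mm from the pot's axis, 150 mm up; two freed bolts hang at its far sides. Origin at the centre of its underside, z up; its -x axis points to the bolt to be freed.
- bolt_pivot (a point): Pivot of the last, still clamped bolt, in a clevis on the pot's side, 118 mm from the pot's axis and 125 mm above the worktop. The bolt turns about the horizontal tangent of the pot through this point, outward.
- swing_bolt (a joint): Angle of the bolt about its pivot, rad: 0 upright in the slot of the lug, 1.57 level and pointing straight away from the pot, 3.0 hanging. The pivot is stiff (0.18 N m): the bolt stays where it is left and takes 2 to 3 N at the nut to move.
- bolt_tip (a point): Centre of the bolt's upper end, 108 mm from the pivot; z runs along the bolt, away from the pivot. The bolt is a steel rod, 9 mm thick, with a coarse thread. With the nut seated the end stands 4 mm above the nut's hub, so the hub is flush with it when the nut is 4 mm up.
- wing_nut: Black wing nut on the bolt. Origin on the bolt's axis at the underside of its round flange (24 mm across, 4 mm thick); z along the bolt, x along the wings. Hub 12 mm across, its top 24 mm above the origin. Turned counterclockwise from above it loosens and climbs 10 mm a turn (1.6 mm per rad) against 0.1 N m; it does not run back. It starts anywhere from seated to 2.2 mm up.
- nut_grip (a point): Point on the nut's axis 28 mm above its origin, midway between the two wings, the height to grip them across their flat faces. The wings are 54 mm from tip to tip, 13 mm thick, and stand from 11 to 37 mm above the nut's origin.
- lug_seat (a point): Where the nut's flange seats on the lid's lug: on the bolt's line, 80 mm above the pivot. The lug is a fork 34 mm wide with a slot 12 mm wide, open outward; its tines end 14.5 mm beyond this point. On the end of each is a lip 2.2 mm high, its inner face 12 mm from here. The nut clears it about 3.2 mm above the seat; lower it catches or wedges: 6 N at the nut can then press on the lug with 25 N.
- lid: Loose aluminium lid, 0.9 kg, its spigot in the pot's mouth. Origin on its axis at the pot's rim, 190 mm above the worktop; low dome to 27 mm above that, black knob in the middle to 62 mm, a dial gauge and a weight on the far half, three slotted lugs round the edge.
- seasoning_pot: Small steel seasoning pot with a lid, 56 mm across and 62 mm tall, standing on the worktop near the canner, below the bolt's path; origin at the centre of its underside. To be left alone.

How it is judged (in metres and radians):
At the end, for the whole second after the job is handed in: The bolt points level or lower (at least 1.45 rad from upright) and is at rest, the nut is still on it with the bolt's end no more than 0.3 mm below the top of the nut's hub, the lid lies seated within 10 mm and 0.03 rad of where it was, and the seasoning pot has not moved over 20 mm (value of joint swing_bolt above 1.45 rad and angular speed of wing_nut below 0.1 rad/s and z of wing_nut in the frame of bolt_tip below -0.0237 m and angle between lid's own z axis and vertical below 0.03 rad and distance of lid from where it was at the start of the episode below 0.01 m and distance of seasoning_pot from where it was at the start of the episode below 0.02 m); the robot touches nothing.
It fails at once if the bolt or its nut is forced against the lid's lug with over 25 N (contact force between swing_bolt and lid above 25 N).
It fails at once if the nut is run out over the bolt's end (its hub more than 0.3 mm past the end) (z of wing_nut in the frame of bolt_tip above -0.0237 m).
It fails at once if the lid is lifted or shifted by over 15 mm (distance of lid from where it was at the start of the episode above 0.015 m).
It fails at once if the seasoning pot is knocked over 25 mm away (distance of seasoning_pot from where it was at the start of the episode above 0.025 m).
It also fails if it takes over 67 s, if anything falls off the work surface, if the arm or the gripper's body presses on something with over 40 N, if the wrist force passes 120 N, or if a joint passes its speed limit or range.

ROBOT

A 6-joint arm with a two-finger parallel gripper is mounted at the origin on a cart in front of the work surface, level with it; the furniture and walls round the work are solid. World frame = base frame: x ahead of the robot, y to its left, z up, the work surface at z = 0. Lengths are in m, angles in degrees, forces in N, time in s.
With the tool pointing down it reaches from about 0.325 to 0.75 m from the base axis. Payload 7.6 kg.
Tool frame: the origin (TCP) lies at the very end of the fingers, on their centre line; the grasp point (between the pads) lies 19 mm behind it; z points along the fingers, y is the line along which they close (so a half turn about z gives the same grasp; the last joint's range is limited). The gripper opens to 85 mm and grips with 20 to 120 N. Pads are 22 mm wide; open, the fingers measure 114 mm over their backs; the gripper's body (76 mm by 85 mm) begins 54 mm behind the grasp point. The pads swing forward as they close: fully open they stand 13 mm farther back than shut.
Start: joints at [-77.538, 2.991, 80.254, -0, 96.75, -4.028], TCP at [0.149, -0.503, 0.195] pointing down, gripper open.
Joint ranges: [-166.34, 166.34], [-52.06, 124.39], [6.96, 135.62], [-60.46, 240.46], [14.63, 156.25], [-167.68, 167.68]. Speed limits (degrees/s): [147.25, 147.25, 172.46, 180, 180, 180].

INTERFACE

Orientations are given as a 3x3 rotation matrix whose columns are the frame's x, y, z axes.
In Python, from workcell import manip gives the robot as it stands. The module is installed in compiled form; this text tells all that it offers.
- The arm moves only by the tool arm_command, never from a script. Its argument "increments" is a list of rows, each a list of 2 entries, a list of its own where there are three numbers: the shift along the tool's x, y, z in mm, then the turn about the tool's z in degrees. In form: [[[dx, dy, dz], yaw], ...]. A call has exactly 10 rows; each row shifts and turns the commanded pose from where the row before left it, along the tool's axes as they then stand; what a row does not reach is not made up. A row lasts 1/8 s, in which the tool goes at most 62.5 mm and 10.7 degrees, less where a joint would pass 70% of its speed; a pose out of reach is approached as far as the arm can. A call with a gripper value outside its range is refused whole. "fingers" is the opening, from -1 (shut) to 1 (fully open), set as the call begins (left out, the last holds). The fingers move at their own pace and stop on an object; "grip_force" is the grip in N (left out, the last holds). Time passes only in rows, so rows that do not move let the fingers close, or fill a call up. It gives the time, the measured TCP pose, the force, the opening and the grip force at its end, in the units of the state.
- manip.get_state(): the state, without advancing time (a new reading comes with each control period).
- manip.camera(name): name is "scene" or "top" or "wrist"; returns a dict with "frame" (480x640x3 uint8, red, green, blue), "z_map" (480x640 float32, m along the optical axis (not along the pixel's ray), 0 where there is no reading), "camera_matrix" (3x3 intrinsics, pixels), "k1" (the pictures are not rectified: a ray, as slopes to the right and down, at radius r is drawn at 1 + k1 r^2 times it, then the intrinsics apply), "extrinsics" (4x4, takes a point from world to camera coordinates). Camera axes: x right, y up, looking along -z (the intrinsics and any distortion apply to the point x, -y, -z); pixel columns grow to the right and rows downward; lengths in m; the calibration is good to about 2 mm. A picture is of the moment at which its call begins.
- manip.hand_in(): hands the job in; it is judged then, once.
Trained networks look in the newest picture that a camera, given by its name, has taken for a name from the list of things; names that differ only in an ending like _2 or _b are one class to them, and where a whole thing is asked for, a point or a joint stands for the part that bears it (a point fixed in the world has none). Each returns a list of dicts, best first, with "confidence" (0 to 1); they miss things now and then, are a little off and sometimes report something else, mostly with a low value. They report only what shows in the picture. A call takes as long as a camera call.
- manip.find_in(name, camera): "point" ([x, y, z] in m, in world coordinates, good to about 4 mm: the middle of the surface that is visible of it).
- manip.cut_out(name, camera): "region" (480x640 bool, what is visible of it).
The state is a dict: "time_s": time; "joint_pos": joint angles; "joint_vel": joint speeds; "joint_efforts": joint torques, N m; "eef_pos": TCP position; "eef_rot": TCP orientation; "contact_force": force on the tool from outside, world axes, zero at the start; "wrist_torque": the same for the moment, N m; "finger_gap": finger opening in m; "grasp_force": force on a finger pad.
Only numpy, scipy, OpenCV 4.12 (cv2) and the standard library are available. Lean on these libraries where they do the work, as an engineer would, in place of code of your own. Each camera call takes 0.05 s, during which the arm holds its last target. There are 200 camera calls.

## Working session

There is one attempt and no reset: what is moved stays moved. The work goes in short steps, Python scripts to look and compute and a tool call to move; the robot and the scene stay as the last step left them, time stands still between calls to the robot, and variables do not carry over. Pictures are saved under pics/ and viewed, at most 14 in all, crops included, and the job is handed in when it is done.

Besides the shell and the picture viewer there is one more tool, called after ">>>" by a JSON object that holds its "api" and its "payload", one argument or row to a line. arm_command: Moves the arm, as the interface text tells. Its arguments: {"type":"object","properties":{"increments":{"type":"array"},"fingers":{"type":"number"},"grip_force":{"type":"number"}},"required":["increments"]}

```bash
mkdir -p pics
cat > h.py <<'E'
import numpy as np, cv2
from workcell import manip
def cam(n):
    c=manip.camera(n); return c
def pts(c,mask):
    v,u=np.nonzero(mask&(c["z_map"]>0)); z=c["z_map"][v,u]; K=c["camera_matrix"]
    p=cv2.undistortPoints(np.stack([u,v],1).astype(float)[:,None],K,np.array([c["k1"],0,0,0,0.]))[:,0] if len(u) else np.zeros((0,2))
    P=np.stack([p[:,0]*z,-p[:,1]*z,-z,np.ones_like(z)],0)
    return (np.linalg.inv(c["extrinsics"])@P)[:3].T
def proj(c,p):
    q=(c["extrinsics"]@np.append(p,1))[:3]; K=c["camera_matrix"]
    return cv2.projectPoints(np.array([[[q[0],-q[1],-q[2]]]]),np.zeros(3),np.zeros(3),K,np.array([c["k1"],0,0,0,0.]))[0].ravel()
E
python3 - <<'E'
from h import *
ims=[]
for n in ["scene","top","wrist"]:
    c=cam(n); cv2.imwrite(f"pics/{n}0.png",c["frame"][:,:,::-1])
    ims.append(c["frame"][:,:,::-1])
    print(n,np.linalg.inv(c["extrinsics"])[:3,3].round(3),c["camera_matrix"][0,0])
    for t in ["canner","swing_bolt","wing_nut","lid","seasoning_pot"]:
        for r in manip.find_in(t,n)[:2]: print(t,r["point"],round(r["confidence"],2))
a=np.hstack(ims[:2]); cv2.imwrite("pics/both.png",cv2.resize(a,(800,300),interpolation=cv2.INTER_AREA))
s=manip.get_state(); print(s)
E
```

```text
scene [-0.115 -0.783  0.601] 452.4779103805837
canner [0.4599, -0.4971, 0.1219] 0.98
swing_bolt [0.4746, -0.361, 0.2244] 0.95
swing_bolt [0.4586, -0.4987, 0.1235] 0.23
wing_nut [0.473, -0.365, 0.2352] 0.73
lid [0.513, -0.476, 0.2041] 0.66
seasoning_pot [0.3705, -0.2783, 0.017] 0.53
top [ 0.276 -0.354  0.989] 442.814229851855
canner [0.4633, -0.4232, 0.156] 0.79
swing_bolt [0.4725, -0.3591, 0.2419] 0.86
wing_nut [0.4768, -0.3591, 0.2451] 0.77
lid [0.5329, -0.4549, 0.2028] 0.57
seasoning_pot [0.386, -0.263, 0.0469] 0.76
wrist [ 0.216 -0.485  0.373] 383.54550039257686
{'time_s': 0.9, 'joint_pos': array([-7.75396319e+01,  2.99134296e+00,  8.02525111e+01,  1.25007810e-03,
        9.67496030e+01, -4.02804241e+00]), 'joint_vel': array([-0.05836291, -0.01195289,  0.0716479 , -0.11196876, -0.06197339,
       -0.00461778]), 'joint_efforts': array([ 3.74464918e-06, -3.81542444e+01, -3.60307360e+01, -2.37152122e-06,
        2.69580805e-04, -1.63551886e-05]), 'eef_pos': array([ 0.14904097, -0.50343613,  0.19503362]), 'eef_rot': array([[ 9.58876436e-01,  2.83823850e-01,  4.57959423e-05],
       [ 2.83823854e-01, -9.58876430e-01, -1.06831771e-04],
       [ 1.35912452e-05,  1.15436448e-04, -9.99999993e-01]]), 'contact_force': array([-0.15282543,  0.35150559,  0.33661649]), 'wrist_torque': array([-0.00034875, -0.06757823, -0.00515537]), 'grasp_force': 0.0, 'finger_gap': 0.08548999155575705}
```

View pics/both.png

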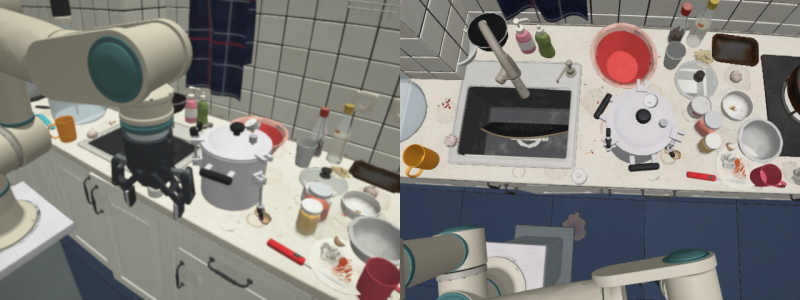

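Run:
```python
from h import *
c=cam("top"); f=c["frame"][:,:,::-1]
u,v=map(int,proj(c,[0.5,-0.43,0.2])); print(u,v)
a=cv2.resize(f[v-75:v+75,u-85:u+85],(680,600),interpolation=cv2.INTER_CUBIC); cv2.imwrite("pics/topcrop.png",a); print("crop origin",u-85,v-75)
for t in ["wing_nut","lid","seasoning_pot","swing_bolt"]:
    for r in manip.cut_out(t,"top")[:3]:
        P=pts(c,r["region"]); print(t,round(r["confidence"],2),len(P),np.median(P,0).round(4),P.min(0).round(3),P.max(0).round(3),np.argwhere(r["region"]).mean(0).round(0))
# rim/lid circle: points with z 0.185..0.2 
P=pts(c,np.ones((480,640),bool)); d=np.hypot(P[:,0]-.53,P[:,1]+.455)
Q=P[(d<.14)&(P[:,2]>.235)]
print("high",len(Q)); 
for q in Q[np.argsort(-Q[:,2])][:60:3]: print(q.round(3))
```

```text
372 214
crop origin 287 139
wing_nut 0.58 283 [ 0.4748 -0.3583  0.241 ] [ 0.447 -0.37   0.001] [ 0.522 -0.346  0.248] [223. 333.]
lid 0.71 9853 [ 0.5324 -0.4551  0.2058] [ 0.438 -0.617 -0.005] [ 0.763 -0.34   0.258] [194. 387.]
high 1202
[ 0.598 -0.486  0.258]
[ 0.588 -0.489  0.255]
[ 0.603 -0.483  0.254]
[ 0.598 -0.485  0.254]
[ 0.54  -0.461  0.254]
[ 0.551 -0.452  0.254]
[ 0.602 -0.485  0.254]
[ 0.542 -0.452  0.253]
[ 0.536 -0.45   0.253]
[ 0.606 -0.482  0.253]
[ 0.538 -0.454  0.253]
[ 0.548 -0.455  0.253]
[ 0.539 -0.463  0.253]
[ 0.607 -0.475  0.253]
[ 0.596 -0.486  0.253]
[ 0.604 -0.486  0.252]
[ 0.541 -0.463  0.252]
[ 0.535 -0.454  0.252]
[ 0.553 -0.448  0.252]
[ 0.547 -0.441  0.252]
```

View pics/topcrop.png

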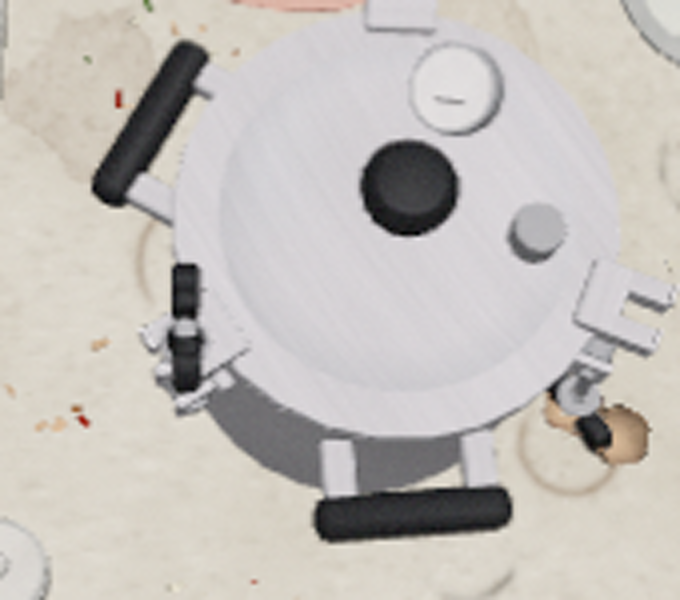

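>>> {"api": "arm_command", "payload": {
  "increments": [
    [[20, 0, -30], 0],
    [[30, -3, -30], 0],
    [[40, -6, -30], 0],
    [[45, -6, -15], 0],
    [[45, -6, 0], 0],
    [[45, -6, 0], 0],
    [[45, -6, 0], 0],
    [[45, -6, 0], 0],
    [[38, -6, 0], 8],
    [[0, 0, 0], 8.5]
  ],
  "fingers": 1
}}

```text
time_s: 2.4
eef_pos: [0.4768, -0.3584, 0.2991]
eef_rot: [[1.0, -0.001, -0.001], [-0.001, -1.0, 0.001], [-0.001, -0.001, -1.0]]
contact_force: [-0.7, -0.1, 0.5]
finger_gap: 0.0857
grasp_force: 0.0
```

Run:
```python
from h import *
s=manip.get_state(); print(s["time_s"],s["eef_pos"],s["eef_rot"].round(3),s["joint_pos"].round(1),s["contact_force"])
c=cam("wrist"); f=c["frame"][:,:,::-1]; cv2.imwrite("pics/w1.png",f)
E_=np.linalg.inv(c["extrinsics"]); print(E_.round(3)); print(proj(c,[.475,-.359,.24]))
for t in ["wing_nut","swing_bolt"]:
  for r in manip.cut_out(t,"wrist")[:3]:
    P=pts(c,r["region"]); print(t,round(r["confidence"],2),len(P),np.median(P,0).round(4),P.min(0).round(3),P.max(0).round(3),np.argwhere(r["region"]).mean(0).round(0))
```

```text
2.4 [ 0.47678713 -0.35842709  0.29912635] [[ 1.    -0.001 -0.001]
 [-0.001 -1.     0.001]
 [-0.001 -0.001 -1.   ]] [-40.5  15.3  54.9   0.  110.   49.6] [-0.71161182 -0.06700376  0.47664473]
[[ 0.     0.962  0.273  0.546]
 [-1.     0.    -0.001 -0.36 ]
 [-0.001 -0.273  0.962  0.478]
 [ 0.     0.     0.     1.   ]]
[320.49307882 244.70131526]
wing_nut 0.69 1875 [ 0.4788 -0.3587  0.2421] [ 0.011 -0.397 -0.84 ] [ 0.507 -0.324  0.247] [235. 320.]
swing_bolt 0.95 1983 [ 0.4778 -0.3587  0.2418] [ 0.011 -0.397 -0.84 ] [ 0.507 -0.324  0.247] [236. 320.]
```

View pics/w1.png

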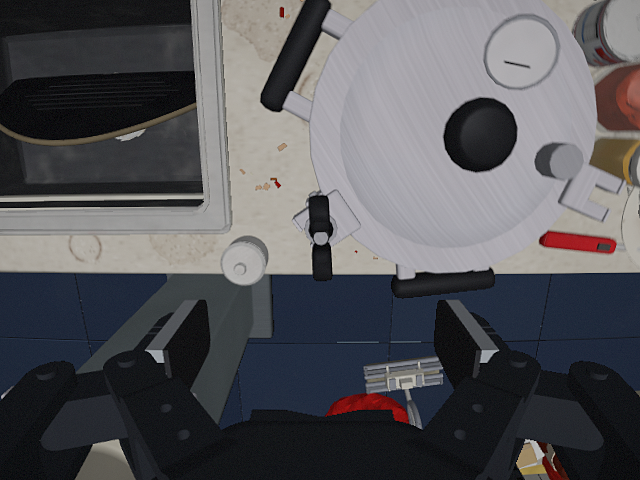

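>>> {"api": "arm_command", "payload": {
  "increments": [
    [[0, 0, 20], 0],
    [[0, 0, 20], 0],
    [[0, 0, 20], 0],
    [[0, 0, 4], 0],
    [[0, 0, 0], 0],
    [[0, 0, 0], 0],
    [[0, 0, 0], 0],
    [[0, 0, 0], 0],
    [[0, 0, 0], 0],
    [[0, 0, 0], 0]
  ]
}}

```text
time_s: 3.8
eef_pos: [0.4748, -0.36, 0.236]
eef_rot: [[1.0, -0.0, -0.0], [-0.0, -1.0, -0.0], [-0.0, 0.0, -1.0]]
contact_force: [0.0, -1.2, 0.7]
finger_gap: 0.0855
grasp_force: 0.0
```

Run:
```python
from h import *
Z=[]
for i in range(10):
    c=cam("wrist"); Z.append(c["z_map"])
Z=np.array(Z); print("noise",np.median(Z.std(0)))
c["z_map"]=np.median(Z,0)
np.savez("w2.npz",frame=c["frame"],Z=Z,K=c["camera_matrix"],k1=c["k1"],ex=c["extrinsics"])
s=manip.get_state(); print(s["time_s"],s["eef_pos"],s["contact_force"])
u,v=proj(c,[.478,-.3587,.235]); u,v=int(u),int(v); print(u,v)
f=c["frame"][:,:,::-1]
cv2.imwrite("pics/w2.png",cv2.resize(f[v-90:v+90,u-90:u+90],(600,600),interpolation=cv2.INTER_CUBIC))
r=manip.cut_out("wing_nut","wrist")
for q in r[:1]:
    P=pts(c,q["region"]); P=P[P[:,2]>.2]; 
    T=P[P[:,2]>np.percentile(P[:,2],60)]
    print(len(P),np.percentile(P[:,2],[5,25,50,75,90,97]).round(4),P.min(0).round(4),P.max(0).round(4)); 
    w,V=np.linalg.eigh(np.cov(T[:,:2].T)); print("ang",np.degrees(np.arctan2(V[1,1],V[0,1])),T.mean(0))
# z profile
H=np.full((480,640),np.nan); m=c["z_map"]>0; H[m]=pts(c,m)[:,2]
print((H[v-45:v+46:3,u-18:u+19:3]*1000).round(1).tolist().__str__().replace("], [","\n"))
```

```text
noise 0.00069426664
4.3 [ 0.4747587  -0.36007569  0.23603887] [1.15638896 0.42693792 0.48187369]
316 268
3047 [0.21   0.2378 0.2424 0.2439 0.2446 0.245 ] [ 0.4502 -0.3708  0.2005] [ 0.507  -0.347   0.2457]
ang -176.79780960899188 [ 0.48002203 -0.35867475  0.24412516]
[[-0.4, 241.8, 242.4, 242.1, 242.6, 242.9, 242.4, 243.0, 242.5, 242.5, 204.4, 204.6, 204.2
199.2, 242.2, 243.0, 243.8, 243.0, 243.8, 244.0, 243.5, 243.5, 243.6, 204.7, 204.2, 204.3
204.2, 243.5, 243.6, 244.4, 244.5, 244.8, 244.3, 244.1, 244.0, 243.6, 204.1, 204.2, 205.0
204.6, 244.0, 244.1, 244.2, 244.5, 244.5, 244.4, 244.7, 244.5, 244.0, 204.0, 204.8, 204.7
204.5, 244.0, 244.5, 244.5, 245.0, 244.9, 245.1, 245.2, 244.8, 244.8, 208.2, 204.9, 204.6
204.1, 243.7, 244.6, 245.1, 245.0, 245.1, 245.0, 244.8, 244.7, 244.0, 210.2, 209.1, 204.3
204.2, 242.9, 244.1, 244.4, 244.8, 244.9, 244.4, 244.8, 244.4, 243.7, 210.0, 210.2, 209.8
209.8, 241.5, 244.0, 243.9, 244.1, 244.5, 244.7, 244.2, 243.9, 243.7, 240.1, 210.1, 210.0
210.5, 209.8, 243.0, 243.5, 244.1, 243.8, 243.4, 243.6, 243.4, 242.3, 239.5, 211.0, 210.3
209.7, 210.5, 241.9, 
[... 1258 characters left out ...]
.9, 243.2, 242.8, 242.0, -836.0, -837.1
-835.1, -834.7, -836.5, 241.8, 242.9, 243.5, 243.5, 242.9, 243.1, 242.7, 241.7, -832.6, -835.2
-835.0, -837.5, -834.4, 241.7, 242.8, 243.1, 242.8, 243.1, 243.4, 242.7, 242.4, 239.0, -834.0
-834.6, -834.9, -836.6, 242.6, 243.5, 243.1, 243.3, 243.2, 243.7, 243.9, 243.1, 241.2, -835.6
-835.4, -836.4, -836.3, 243.5, 244.4, 244.0, 243.9, 244.1, 244.3, 243.8, 243.8, 241.6, -835.2
-835.4, -838.1, -836.0, 243.7, 244.3, 244.3, 244.4, 244.4, 244.7, 244.3, 244.2, 242.4, -836.3
-835.9, -835.6, -835.6, 244.1, 244.4, 244.9, 245.0, 244.9, 245.4, 245.4, 244.4, 242.8, -834.7
-837.6, -836.6, -836.9, 244.3, 245.1, 245.0, 245.0, 245.0, 245.2, 244.7, 244.6, 242.8, -836.1]]
```

View pics/w2.png

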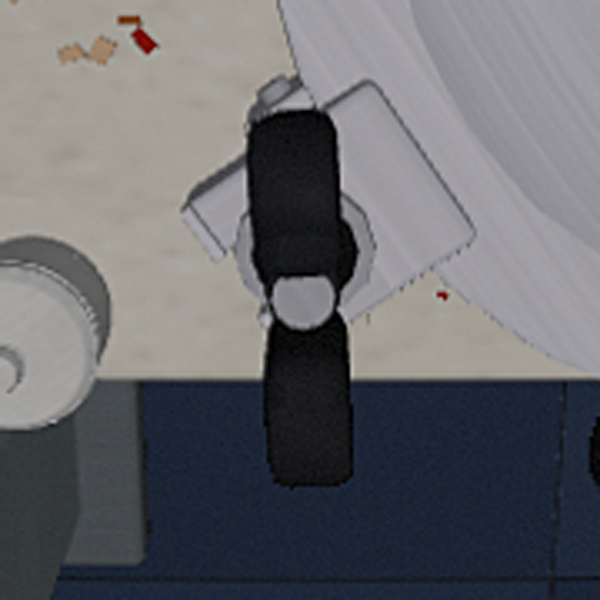

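```bash
cat >> h.py <<'E'
def measure(n=10,axis=None):
    Z=[]
    for i in range(n): c=cam("wrist"); Z.append(c["z_map"])
    c["z_map"]=np.median(np.array(Z),0); return c, analyse(c,axis)
def analyse(c,axis=None):
    m=c["z_map"]>0; P=pts(c,m)
    if axis is None: axis=np.array([.476,-.359])
    d=np.hypot(*(P[:,:2]-axis).T); g=c["frame"][m].astype(int).sum(1)
    T=P[(d<.009)&(abs(P[:,2]-.2327)<.0015)&(g>250)]; ax=(T[:,:2].max(0)+T[:,:2].min(0))/2
    d=np.hypot(*(P[:,:2]-ax).T); 
    W=P[(d<.03)&(P[:,2]>.239)]; F=P[(d>.0068)&(d<.0112)&(abs(P[:,2]-.2105)<.003)]; L=P[(d>.0128)&(d<.022)&(abs(P[:,2]-.2045)<.0012)]
    w,V=np.linalg.eigh(np.cov(W[:,:2].T))
    print("tip",ax.round(4),np.median(T[:,2]).round(5),len(T),"wing mid",((W.max(0)+W.min(0))/2)[:2].round(4),"top",np.percentile(W[:,2],[50,90,97]).round(5),"ang",np.degrees(np.arctan2(V[1,1],V[0,1])).round(2),
     "flange",np.percentile(F[:,2],[25,50,75]).round(5),len(F),"lug",np.median(L[:,2]).round(5),len(L))
    B=P[(d>.0047)&(d<.006)&(P[:,2]>.2265)&(P[:,2]<.2345)]; print("hub",np.percentile(B[:,2],[10,50,90]).round(4),len(B)); return ax
E
python3 - <<'E'
from h import *
d=np.load("w2.npz"); c=dict(frame=d["frame"],z_map=np.median(d["Z"],0),camera_matrix=d["K"],k1=float(d["k1"]),extrinsics=d["ex"])
analyse(c); s=manip.get_state(); print(s["eef_pos"],s["eef_rot"].round(4)); print(np.linalg.inv(d["ex"])[:3,3])
E
```

```text
tip [ 0.4769 -0.3586] 0.23268 238 wing mid [ 0.4782 -0.3575] top [0.35813 0.36909 0.37069] ang 86.48 flange [0.21002 0.21018 0.21051] 263 lug 0.20448 1072
hub [0.2295 0.2305 0.2331] 98
[ 0.47475537 -0.36008968  0.23604037] [[ 1.e+00 -2.e-04  0.e+00]
 [-2.e-04 -1.e+00 -2.e-04]
 [ 0.e+00  2.e-04 -1.e+00]]
[ 0.54410077 -0.36121664  0.41445179]
```

```bash
sed -i 's/(P\[:,2\]>.239)\]/(P[:,2]>.239)\&(P[:,2]<.2475)]/' h.py
python3 - <<'E'
from h import *
d=np.load("w2.npz"); c=dict(frame=d["frame"],z_map=np.median(d["Z"],0),camera_matrix=d["K"],k1=float(d["k1"]),extrinsics=d["ex"])
ax=analyse(c)
P=pts(c,c["z_map"]>0)
# pads: points between z .24 and .30 with 0.02<|y-ax|<0.08
for z0 in (.252,.262,.272,.282):
    Q=P[(abs(P[:,2]-z0)<.005)]
    l=Q[(Q[:,1]>-.34)&(Q[:,1]<-.29)]; r=Q[(Q[:,1]<-.38)&(Q[:,1]>-.43)]
    if len(l)>5 and len(r)>5: print(z0,len(l),len(r),"inner y",np.percentile(l[:,1],2),np.percentile(r[:,1],98),"mid",(np.percentile(l[:,1],2)+np.percentile(r[:,1],98))/2,"x",l[:,0].min(),l[:,0].max(),r[:,0].min(),r[:,0].max())
E
```

```text
tip [ 0.4769 -0.3586] 0.23268 238 wing mid [ 0.4782 -0.3587] top [0.24323 0.24476 0.24506] ang -176.79 flange [0.21002 0.21018 0.21051] 263 lug 0.20448 1072
hub [0.2295 0.2305 0.2331] 98
0.282 75 73 inner y -0.318726281926478 -0.40392975071056686 mid -0.3613280163185224 x 0.465564786748915 0.4843974227763603 0.46571729437908993 0.4838348376545416
```

>>> {"api": "arm_command", "payload": {
  "increments": [
    [[2, -2.7, 0], -3.2],
    [[0, 0, 7], 0],
    [[0, 0, 7], 0],
    [[0, 0, 6], 0],
    [[0, 0, 0], 0],
    [[0, 0, 0], 0],
    [[0, 0, 0], 0],
    [[0, 0, 0], 0],
    [[0, 0, 0], 0],
    [[0, 0, 0], 0]
  ],
  "fingers": -0.4,
  "grip_force": 20
}}

```text
time_s: 5.6
eef_pos: [0.4768, -0.3574, 0.216]
eef_rot: [[0.998, 0.056, 0.0], [0.056, -0.998, -0.0], [0.0, 0.0, -1.0]]
contact_force: [0.0, -0.5, 0.6]
finger_gap: 0.0253
grasp_force: 0.0
```

Run:
```python
from h import *
c=cam("wrist"); f=c["frame"][:,:,::-1]; cv2.imwrite("pics/w3.png",f[160:480,100:540])
s=manip.get_state(); print(s["time_s"],s["eef_pos"],s["contact_force"],s["wrist_torque"],s["finger_gap"])
```

```text
5.65 [ 0.47675031 -0.35737382  0.21603376] [-0.00709627  0.10778295  0.30916485] [-0.00649805 -0.0181486   0.051386  ] 0.02574214647118422
```

View pics/w3.png

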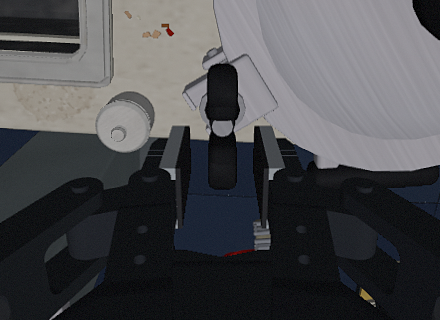

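>>> {"api": "arm_command", "payload": {
  "increments": [
    [[0, 0, 0], 0],
    [[0, 0, 0], 0],
    [[0, 0, 0], 0],
    [[0, 0, 0], 0],
    [[0, 0, 0], -4],
    [[0, 0, 0], -5],
    [[0, 0, 0], -5],
    [[0, 0, 0], -5],
    [[0, 0, -0.5], -5],
    [[0, 0, 0], -5]
  ],
  "fingers": -0.64
}}

```text
time_s: 6.9
eef_pos: [0.4768, -0.3574, 0.2166]
eef_rot: [[0.845, 0.535, 0.0], [0.535, -0.845, -0.0], [-0.0, 0.0, -1.0]]
contact_force: [0.0, -0.2, -0.8]
finger_gap: 0.0152
grasp_force: 0.0
```

Run:
```python
from h import *
s=manip.get_state(); print(s["time_s"],s["eef_pos"],s["contact_force"],s["wrist_torque"],s["finger_gap"],s["grasp_force"])
c,a=measure(3)
print(manip.get_state()["wrist_torque"],manip.get_state()["contact_force"])
```

```text
6.9 [ 0.47677751 -0.35737678  0.21655621] [ 0.04992948 -0.15266983 -0.79643667] [0.0108087  0.01280099 0.03549625] 0.015192142461800296 0.0
tip [ 0.4772 -0.3588] 0.23267 282 wing mid [ 0.4788 -0.3586] top [0.24309 0.24476 0.24521] ang -172.92 flange [0.20995 0.21039 0.21161] 293 lug 0.20448 728
hub [0.2294 0.2307 0.2332] 136
[-0.0126139   0.02136659 -0.03469477] [-0.07415456 -0.03498047 -0.15194063]
```

Run:
```python
from h import *
c=cam("wrist"); f=c["frame"][:,:,::-1]; cv2.imwrite("pics/w4.png",cv2.resize(f[220:420,220:420],(600,600)))
```

```text
(no output)
```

View pics/w4.png

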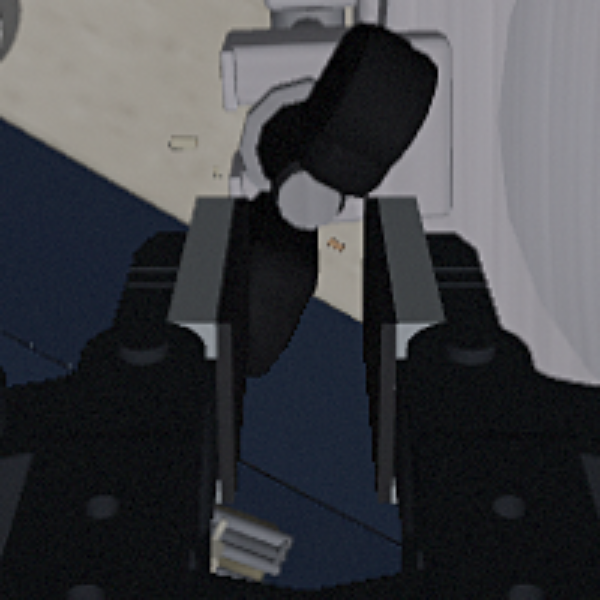

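Run:
```python
from h import *
c=cam("wrist"); s=manip.get_state(); R,t=s["eef_rot"],s["eef_pos"]; print(t)
for (u,v) in [(293,288),(290,305),(287,322),(350,288),(354,305),(360,322),(322,286),(310,320),(295,380),(347,380),(340,255)]:
    m=np.zeros((480,640),bool); m[v-1:v+2,u-1:u+2]=1; P=pts(c,m); print(u,v,((P-t)@R*1000).mean(0).round(1) if len(P) else None)
print(proj(c,t),proj(c,t+R@[.011,-.008,0]),proj(c,t+R@[.011,.008,0]),(np.linalg.inv(c["extrinsics"])[:3,3]-t)@R)
```

```text
[ 0.47673758 -0.35738245  0.21650369]
293 288 [ 10.8  -9.6 -42.9]
290 305 [ 10.7  -9.6 -57.5]
287 322 [ 10.9  -9.6 -70.2]
350 288 [ 10.7  12.2 -42.6]
354 305 [ 10.7  12.5 -57.5]
360 322 [ 10.8  13.4 -69.8]
322 286 [  0.5   1.5 -16.4]
310 320 [-11.5  -3.8 -26.2]
295 380 [ -8.4  -7.3 -73.1]
347 380 [ -8.4   9.5 -73.1]
340 255 [ 19.3   8.9 -28.3]
[318.9347192  274.08827557] [302.55035693 252.99189366] [335.28713152 253.02804581] [ 0.06870236  0.00118599 -0.17844127]
```

>>> {"api": "arm_command", "payload": {
  "increments": [
    [[0, 0, 0], 7],
    [[0, 0, 0], 7],
    [[0, 0, 0], 7],
    [[0, 0, 0], 8],
    [[0, 0, 0], 0],
    [[0, 0, 5], 0],
    [[0, 0, 5], 0],
    [[0, 0, 5], 0],
    [[0, 0, 4], 0],
    [[0, 0, 0], 0]
  ],
  "fingers": -0.4
}}

```text
time_s: 8.4
eef_pos: [0.4766, -0.3573, 0.197]
eef_rot: [[0.998, 0.056, -0.001], [0.056, -0.998, 0.0], [-0.001, -0.0, -1.0]]
contact_force: [0.4, -0.3, -0.1]
finger_gap: 0.0255
grasp_force: 0.0
```

Run:
```python
from h import *
c=cam("wrist"); s=manip.get_state(); R,t=s["eef_rot"],s["eef_pos"]; print(t,s["contact_force"],s["finger_gap"])
f=c["frame"][:,:,::-1]; cv2.imwrite("pics/w5.png",cv2.resize(f[200:400,220:420],(600,600)))
P=(pts(c,c["z_map"]>0)-t)@R*1000
for sgn in(-1,1):
    Q=P[(abs(P[:,0])<14)&(P[:,1]*sgn>9)&(P[:,1]*sgn<26)&(P[:,2]<-25)&(P[:,2]>-70)]; print(sgn,len(Q),"tip z",np.percentile(Q[:,2],[95,99.5]),"inner y",np.percentile(Q[:,1]*sgn,[1,5,50]))
```

```text
[ 0.47671023 -0.35736358  0.19741181] [-0.09710606  0.16308086  0.25101021] 0.02574702500806003
-1 1692 tip z [-41.3430693  -36.77585871] inner y [11.57083829 11.6219653  14.64699986]
1 1580 tip z [-41.05731012 -36.46585299] inner y [13.93558639 13.99313961 16.33887377]
```

View pics/w5.png

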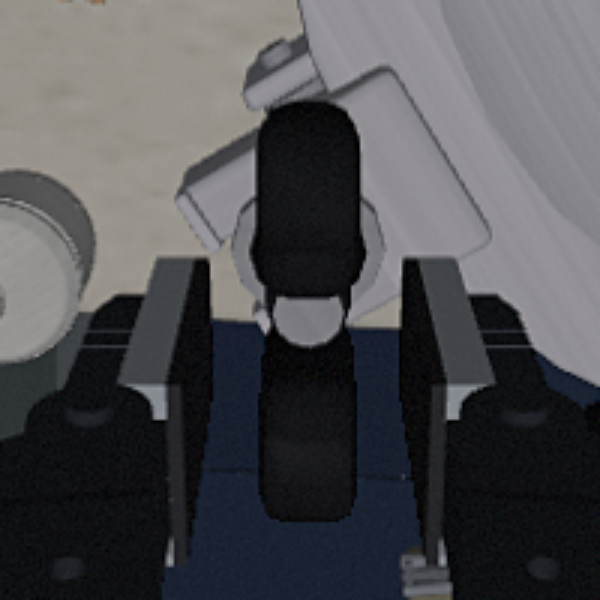

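>>> {"api": "arm_command", "payload": {
  "increments": [
    [[0, 0, 5], 0],
    [[0, 0, 5], 0],
    [[0, 0, 5], 0],
    [[0, 0, 0], 0],
    [[0, 0, 0], -5],
    [[0, 0, 0], -5],
    [[0, 0, 0], -5],
    [[0, 0, 0], -5],
    [[0, 0, 0], -5],
    [[0, 0, 0], -5]
  ],
  "fingers": -0.64
}}

```text
time_s: 9.7
eef_pos: [0.4768, -0.3578, 0.1832]
eef_rot: [[0.836, 0.549, 0.001], [0.549, -0.836, -0.001], [-0.0, 0.001, -1.0]]
contact_force: [-0.5, -0.0, 1.9]
finger_gap: 0.0154
grasp_force: 3.4
```

Run:
```python
from h import *
s=manip.get_state(); print(s["time_s"],s["eef_pos"],s["contact_force"],s["wrist_torque"],s["finger_gap"],s["grasp_force"])
c,a=measure(4)
s=manip.get_state();print(s["wrist_torque"],s["contact_force"])
cv2.imwrite("pics/w6.png",cv2.resize(c["frame"][180:380,220:420,::-1],(600,600)))
```

```text
9.7 [ 0.47681527 -0.35784198  0.18316895] [-0.46235736 -0.03198363  1.90042733] [-0.16427971  0.03956233 -0.11110598] 0.015382681367428926 3.419586372328922
tip [ 0.4768 -0.3587] 0.2327 317 wing mid [ 0.4785 -0.356 ] top [0.24377 0.24551 0.24637] ang -154.53 flange [0.21064 0.21088 0.21236] 124 lug 0.20443 927
hub [0.2298 0.2316 0.2336] 147
[-0.23574083 -0.09518013  0.00861111] [ 0.77899101 -1.63663569  2.32017831]
```

View pics/w6.png

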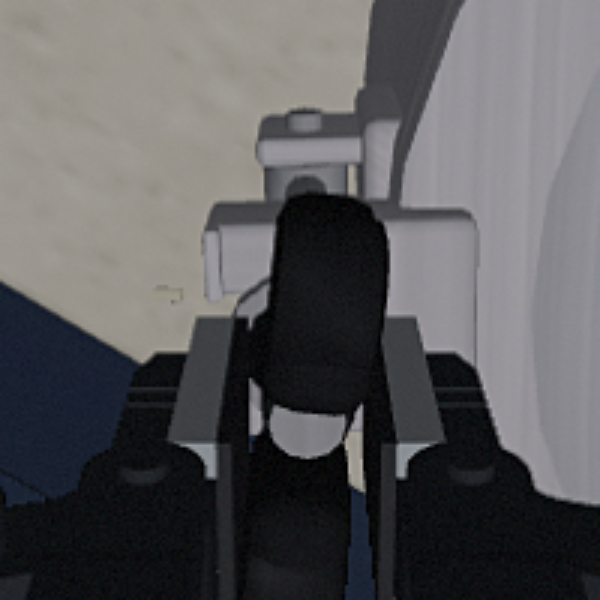

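>>> {"api": "arm_command", "payload": {
  "increments": [
    [[0, 0, -0.2], -5],
    [[0, 0, -0.2], -5],
    [[0, 0, -0.2], -5],
    [[0, 0, -0.2], -5],
    [[0, 0, -0.2], -5],
    [[0, 0, -0.2], -5],
    [[0, 0, -0.2], -5],
    [[0, 0, -0.2], -5],
    [[0, 0, -0.2], -4],
    [[0, 0, -0.2], 0]
  ]
}}

```text
time_s: 11.15
eef_pos: [0.4768, -0.3575, 0.1843]
eef_rot: [[0.224, 0.975, -0.0], [0.975, -0.224, -0.0], [-0.0, -0.0, -1.0]]
contact_force: [0.4, -1.6, -0.5]
finger_gap: 0.0154
grasp_force: 1.4
```

Run:
```python
from h import *
s=manip.get_state(); print(s["time_s"],s["eef_pos"],s["contact_force"],s["wrist_torque"],s["finger_gap"],s["grasp_force"],s["joint_pos"][5])
c,a=measure(6)
s=manip.get_state();print(s["wrist_torque"],s["contact_force"])
```

```text
11.15 [ 0.47676452 -0.35747486  0.18428948] [ 0.39042694 -1.63353017 -0.52257768] [-0.30422659 -0.10420486 -0.03612078] 0.015406770202498431 1.4482456739642657 -27.489863380664737
tip [ 0.4769 -0.3591] 0.23278 289 wing mid [ 0.4787 -0.3573] top [0.24487 0.24665 0.24703] ang 69.75 flange [0.21181 0.21201 0.21232] 86 lug 0.2045 521
hub [0.2314 0.2322 0.2337] 118
[-0.27340127 -0.09739173 -0.05585136] [ 0.47589428 -1.05756447 -0.72135409]
```

>>> {"api": "arm_command", "payload": {
  "increments": [
    [[0, 0, -0.2], -4],
    [[0, 0, -0.2], -4],
    [[0, 0, 0], -4],
    [[0, 0, 0], 0],
    [[0, 0, 0], 0],
    [[0, 0, 0], 3],
    [[0, 0, 0], 3],
    [[0, 0, 0], 0],
    [[0, 0, 0], 0],
    [[0, 0, 0], 0]
  ]
}}

```text
time_s: 12.7
eef_pos: [0.4767, -0.3573, 0.185]
eef_rot: [[0.118, 0.993, -0.0], [0.993, -0.118, -0.0], [-0.0, -0.0, -1.0]]
contact_force: [0.5, -1.2, -0.1]
finger_gap: 0.0155
grasp_force: 0.0
```

Run:
```python
from h import *
c,a=measure(8)
s=manip.get_state();print(s["time_s"],s["eef_pos"],s["eef_rot"].round(3),s["wrist_torque"],s["contact_force"],s["joint_pos"])
```

```text
tip [ 0.4768 -0.3593] 0.23274 282 wing mid [ 0.478  -0.3574] top [0.24512 0.24689 0.24724] ang 82.81 flange [0.21221 0.21239 0.21258] 44 lug 0.20444 627
hub [0.2311 0.2324 0.2336] 104
13.1 [ 0.47676722 -0.35738118  0.18492732] [[ 0.119  0.993  0.   ]
 [ 0.993 -0.119 -0.   ]
 [-0.     0.    -1.   ]] [0.02222114 0.04523799 0.01645024] [0.56002771 0.14021956 0.73394813] [-4.04036456e+01  1.46580197e+01  6.84839542e+01 -3.51733627e-03
  9.68522143e+01 -3.35956262e+01]
```

>>> {"api": "arm_command", "payload": {
  "increments": [
    [[0, 0, -10], 0],
    [[0, 0, -14], 0],
    [[0, 0, -14], 0],
    [[0, 0, 0], -8],
    [[0, 0, 0], -8],
    [[0, 0, 0], -8],
    [[0, 0, 0], -8],
    [[0, 0, 0], -9],
    [[-17, 4.5, 0], 0],
    [[-17, 4.5, 0], 0]
  ]
}}

```text
time_s: 14.35
eef_pos: [0.5038, -0.3809, 0.2244]
eef_rot: [[-0.562, 0.827, 0.001], [0.827, 0.562, -0.001], [-0.002, 0.0, -1.0]]
contact_force: [-0.2, 0.3, 0.1]
finger_gap: 0.0154
grasp_force: 0.0
```

>>> {"api": "arm_command", "payload": {
  "increments": [
    [[0, 0, 0], 0],
    [[0, 0, 0], 0],
    [[0, 0, 0], 0],
    [[0, 0, 0], 0],
    [[0, 0, 0], 0],
    [[0, 0, 0], 0],
    [[0, 0, 0], 0],
    [[0, 0, 0], 0],
    [[0, 0, 0], 0],
    [[0, 0, 0], 0]
  ],
  "fingers": -1
}}

```text
time_s: 15.6
eef_pos: [0.5033, -0.3805, 0.2229]
eef_rot: [[-0.562, 0.827, 0.0], [0.827, 0.562, -0.0], [-0.0, -0.0, -1.0]]
contact_force: [0.8, 0.1, -1.1]
finger_gap: -0.0001
grasp_force: 0.0
```

Run:
```python
from h import *
c,a=measure(4); s=manip.get_state(); R,t=s["eef_rot"],s["eef_pos"]; print(s["time_s"],t,R.round(3),s["contact_force"],s["finger_gap"])
P=(pts(c,c["z_map"]>0)-t)@R*1000
Q=P[(abs(P[:,0])<13)&(abs(P[:,1])<20)&(P[:,2]<-15)&(P[:,2]>-60)]
print("finger tips: z max",np.percentile(Q[:,2],[90,99.5]),"x",Q[:,0].min(),Q[:,0].max(),"y",Q[:,1].min(),Q[:,1].max(),len(Q))
print("tip in tool",((np.array([*a,.2327])-t)@R*1000))
cv2.imwrite("pics/w7.png",cv2.resize(c["frame"][100:400,160:480,::-1],(640,600)))
```

```text
tip [ 0.4774 -0.3582] 0.23271 348 wing mid [ 0.4772 -0.3574] top [0.24532 0.24687 0.24723] ang 82.4 flange [0.2121  0.21232 0.21255] 301 lug 0.20448 1133
hub [0.2317 0.2322 0.2329] 149
15.8 [ 0.50330743 -0.38047738  0.22292156] [[-0.562  0.827  0.   ]
 [ 0.827  0.562 -0.   ]
 [-0.    -0.    -1.   ]] [0.29541105 0.63530892 0.30415984] 0.00016982997741575855
finger tips: z max [-43.28644992 -39.06938245] x 5.352267367047004 12.98033254052372 y -19.974404429604814 13.347840546310074 1608
tip in tool [32.98104534 -8.88546794 -9.78257983]
```

View pics/w7.png

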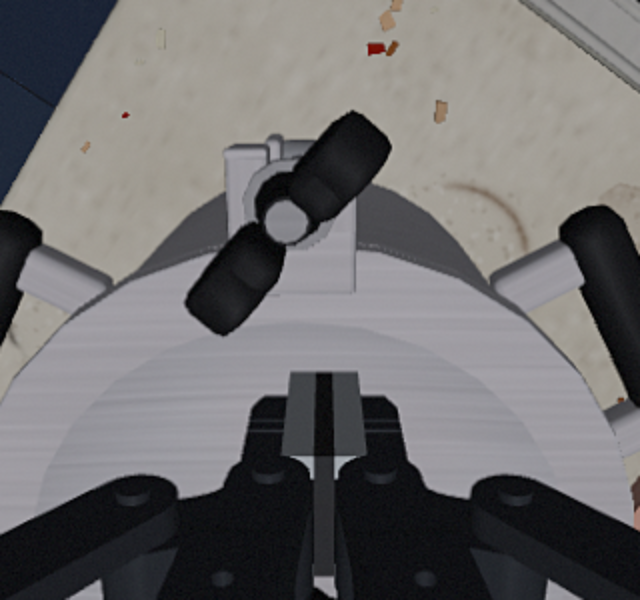

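>>> {"api": "arm_command", "payload": {
  "increments": [
    [[0, -3, 8], 0],
    [[0, 0, 12], 0],
    [[0, 0, 12], 0],
    [[0, 0, 0], 0],
    [[2, 0, 0], 0],
    [[2, 0, 0], 0],
    [[1, 0, 0], 0],
    [[0, 0, 0], 0],
    [[0, 0, 0], 0],
    [[0, 0, 0], 0]
  ]
}}

```text
time_s: 17.05
eef_pos: [0.498, -0.378, 0.1909]
eef_rot: [[-0.562, 0.827, -0.0], [0.827, 0.562, -0.0], [-0.0, -0.0, -1.0]]
contact_force: [0.5, 0.3, -0.7]
finger_gap: -0.0
grasp_force: 0.0
```

>>> {"api": "arm_command", "payload": {
  "increments": [
    [[1, 0, 0], 0],
    [[1, 0, 0], 0],
    [[1, 0, 0], 0],
    [[1, 0, 0], 0],
    [[1, 0, 0], 0],
    [[0, 0, 0], 0],
    [[0, 0, 0], 0],
    [[0, 0, 0], 0],
    [[0, 0, 0], 0],
    [[0, 0, 0], 0]
  ]
}}

```text
time_s: 18.3
eef_pos: [0.4952, -0.3739, 0.191]
eef_rot: [[-0.562, 0.827, 0.0], [0.827, 0.562, -0.0], [-0.0, 0.0, -1.0]]
contact_force: [1.1, -0.5, 0.0]
finger_gap: -0.0002
grasp_force: 0.7
```

```bash
cat > q.py <<'E'
from h import *
c=cam("wrist"); F=[]
for i in range(3): F.append(manip.get_state()["contact_force"]); cam("wrist")
s=manip.get_state(); R,t=s["eef_rot"],s["eef_pos"]; print(s["time_s"],t.round(4),"F tool",(np.mean(F,0)@R).round(2))
P=pts(c,c["z_map"]>0); g=c["frame"][c["z_map"]>0].astype(int).sum(1)
T=(P-t)@R*1000
for r in manip.cut_out("wing_nut","wrist")[:1]:
    Q=pts(c,r["region"]); Q=Q[Q[:,2]>.09]; 
    if len(Q): print("nut",r["confidence"],np.median((Q-t)@R*1000,0).round(1),Q.mean(0).round(4),Q.max(0).round(3))
E
python3 q.py
```

```text
18.5 [ 0.4952 -0.3739  0.191 ] F tool [-1.12  0.3  -0.46]
nut 0.76 [ 29.   -7.9 -53.4] [ 0.4751 -0.3548  0.2394] [ 0.506 -0.328  0.249]
```

>>> {"api": "arm_command", "payload": {
  "increments": [
    [[0.5, 0, 0], 0],
    [[0.5, 0, 0], 0],
    [[0.5, 0, 0], 0],
    [[0.5, 0, 0], 0],
    [[0.5, 0, 0], 0],
    [[0, 0, 0], 0],
    [[0, 0, 0], 0],
    [[0, 0, 0], 0],
    [[0, 0, 0], 0],
    [[0, 0, 0], 0]
  ]
}}

```text
time_s: 19.8
eef_pos: [0.4938, -0.3718, 0.191]
eef_rot: [[-0.562, 0.827, 0.0], [0.827, 0.562, -0.0], [-0.0, 0.0, -1.0]]
contact_force: [1.7, -0.6, 1.4]
finger_gap: -0.0
grasp_force: 0.8
```

```bash
python3 q.py; python3 -c "
from h import *
measure(3)"
```

```text
20.0 [ 0.4938 -0.3718  0.1909] F tool [-0.95  1.1  -1.54]
nut 0.67 [ 28.2  -8.1 -53.4] [ 0.4738 -0.3531  0.2389] [ 0.491 -0.326  0.249]
tip [ 0.4756 -0.3556] 0.23266 468 wing mid [ 0.4836 -0.3548] top [0.24498 0.24679 0.24726] ang 87.1 flange [0.21173 0.21208 0.21247] 393 lug 0.2045 1153
hub [0.2314 0.2322 0.233 ] 216
```

>>> {"api": "arm_command", "payload": {
  "increments": [
    [[1.5, 0, 0], 0],
    [[1.5, 0, 0], 0],
    [[1.5, 0, 0], 0],
    [[1.5, 0, 0], 0],
    [[2, 0, 0], 0],
    [[2, 0, 0], 0],
    [[2, 0, 0], 0],
    [[2, 0, 0.3], 0],
    [[2, 0, 0.3], 0],
    [[2, 0, 0.4], 0]
  ]
}}

```text
time_s: 21.45
eef_pos: [0.4836, -0.3568, 0.1899]
eef_rot: [[-0.562, 0.827, 0.0], [0.827, 0.562, -0.0], [-0.0, 0.0, -1.0]]
contact_force: [1.5, 0.0, 2.5]
finger_gap: -0.0001
grasp_force: 1.1
```

```bash
python3 q.py
```

```text
21.65 [ 0.4836 -0.3568  0.1898] F tool [-0.96  1.86 -1.17]
nut 0.61 [ 22.   -7.3 -51.6] [ 0.4648 -0.3395  0.2369] [ 0.485 -0.312  0.25 ]
```

>>> {"api": "arm_command", "payload": {
  "increments": [
    [[4.5, 0, 0.6], 0],
    [[4.5, 0, 0.8], 0],
    [[4.5, 0, 1.0], 0],
    [[4.5, 0, 1.3], 0],
    [[4.4, 0, 1.6], 0],
    [[4.4, 0, 1.8], 0],
    [[4.3, 0, 2.1], 0],
    [[4.3, 0, 2.4], 0],
    [[4.2, 0, 2.7], 0],
    [[4.1, 0, 3.0], 0]
  ]
}}

```text
time_s: 22.95
eef_pos: [0.4589, -0.3205, 0.1724]
eef_rot: [[-0.562, 0.827, -0.0], [0.827, 0.562, 0.0], [0.0, -0.0, -1.0]]
contact_force: [1.0, -0.1, 2.1]
finger_gap: 0.0001
grasp_force: 1.0
```

```bash
python3 q.py
python3 - <<'E'
from h import *
c=cam("wrist"); cv2.imwrite("pics/w8.png",c["frame"][40:440,100:540,::-1])
E
```

```text
23.15 [ 0.4588 -0.3207  0.1722] F tool [ 0.19  0.99 -0.5 ]
nut 0.96 [ 22.2  -4.1 -44.9] [ 0.4405 -0.3038  0.2187] [ 0.46  -0.277  0.236]
```

View pics/w8.png

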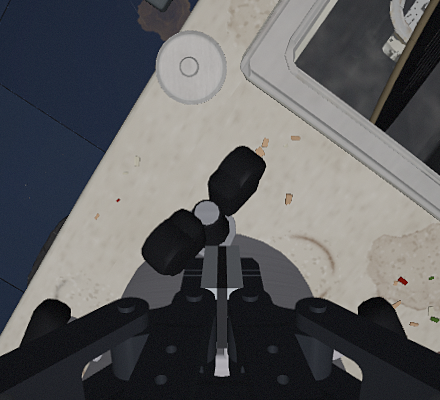

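>>> {"api": "arm_command", "payload": {
  "increments": [
    [[5.0, 0, 3.4], 0],
    [[4.8, 0, 3.8], 0],
    [[4.6, 0, 4.2], 0],
    [[4.4, 0, 4.6], 0],
    [[4.1, 0, 4.9], 0],
    [[3.8, 0, 5.2], 0],
    [[3.5, 0, 5.5], 0],
    [[3.2, 0, 5.7], 0],
    [[2.8, 0, 5.8], 0],
    [[2.3, 0, 5.9], 0]
  ]
}}

```text
time_s: 24.5
eef_pos: [0.4372, -0.2887, 0.1232]
eef_rot: [[-0.562, 0.827, -0.0], [0.827, 0.562, 0.0], [0.0, -0.0, -1.0]]
contact_force: [-0.9, 1.2, 1.6]
finger_gap: 0.0003
grasp_force: 0.9
```

```bash
python3 q.py
python3 - <<'E'
from h import *
c=cam("wrist"); cv2.imwrite("pics/w9.png",c["frame"][40:440,100:540,::-1])
E
```

```text
24.7 [ 0.4374 -0.289   0.1233] F tool [0.54 0.02 0.13]
nut 0.56 [ 25.5  -8.8 -39.4] [ 0.4173 -0.2729  0.1611] [ 0.439 -0.248  0.18 ]
```

View pics/w9.png

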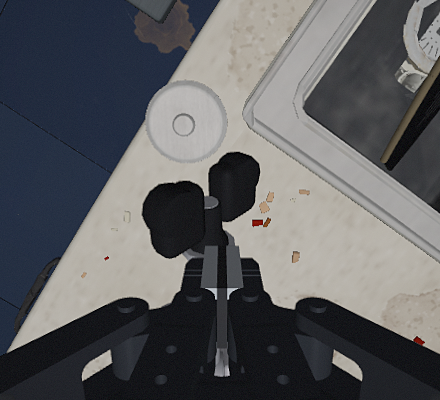

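>>> {"api": "arm_command", "payload": {
  "increments": [
    [[1.5, 0, 4.5], 0],
    [[1.5, 0, 4.5], 0],
    [[1, 0, 4.5], 0],
    [[0.5, 0, 4.5], 0],
    [[0, 0, 4.5], 0],
    [[0, 0, 4.5], 0],
    [[0, 0, 4], 0],
    [[0, 0, 4], 0],
    [[0, 0, 3], 0],
    [[0, 0, 0], 0]
  ]
}}

```text
time_s: 26.05
eef_pos: [0.4349, -0.2852, 0.0853]
eef_rot: [[-0.562, 0.827, -0.0], [0.827, 0.562, 0.0], [0.0, -0.0, -1.0]]
contact_force: [0.2, -0.5, -0.9]
finger_gap: -0.0003
grasp_force: 0.0
```

```bash
python3 q.py
python3 - <<'E'
from h import *
s=manip.get_state(); R,t=s["eef_rot"],s["eef_pos"]; c=cam("wrist")
P=pts(c,c["z_map"]>0); T=(P-t)@R*1000; g=c["frame"][c["z_map"]>0].astype(int)
# nut region points: profile of max z along tool x
m=(T[:,0]>12)&(T[:,0]<70)&(abs(T[:,1]+5)<25)&(P[:,2]>.075)
for x in range(12,64,4):
    q=m&(abs(T[:,0]-x)<2); 
    if q.sum()>3: print(x,q.sum(),P[q,2].min().round(4),np.percentile(P[q,2],[50,95]).round(4),np.percentile(T[q,1],[5,95]).round(1))
E
```

```text
26.25 [ 0.435  -0.2853  0.0857] F tool [-0.04 -0.45 -0.51]
nut 0.67 [ 22.5 -10.1 -30.7] [ 0.4154 -0.2718  0.1137] [ 0.442 -0.252  0.135]
12 1247 0.0888 [0.1706 0.2133] [-26.6   9.7]
16 13095 0.09 [0.2031 0.2175] [-16.9  15.7]
20 4758 0.0888 [0.2173 0.2208] [-18.8  16.9]
24 1012 0.0873 [0.1164 0.1274] [-25.6  13.2]
28 1020 0.0874 [0.1178 0.128 ] [-26.9  12.3]
32 1040 0.0864 [0.1181 0.1276] [-27.2   9.8]
36 545 0.0912 [0.1222 0.1262] [-26.3 -10.8]
40 88 0.1143 [0.1201 0.1233] [-21.9 -15.8]
```

>>> {"api": "arm_command", "payload": {
  "increments": [
    [[0, 0, -5], 0],
    [[0, 0, -10], 0],
    [[0, 0, -15], 0],
    [[0, 0, -20], 0],
    [[0, 0, -20], 0],
    [[0, 0, -20], 0],
    [[0, 0, -15], 0],
    [[0, 0, 0], 0],
    [[0, 0, 0], 0],
    [[0, 0, 0], 0]
  ]
}}

```text
time_s: 27.6
eef_pos: [0.4346, -0.2849, 0.1896]
eef_rot: [[-0.562, 0.827, -0.001], [0.827, 0.562, 0.001], [0.002, -0.001, -1.0]]
contact_force: [0.5, 0.5, -0.7]
finger_gap: 0.0001
grasp_force: 0.0
```

Run:
```python
from h import *
c=cam("wrist"); f=c["frame"]; s=manip.get_state(); R=s["eef_rot"]; print(s["time_s"],s["eef_pos"],s["contact_force"])
m=c["z_map"]>0; P=pts(c,m); g=f[m].astype(int).sum(1)
piv=np.array([.545-.118*-R[0,0],-.4565+.118*R[1,0],0]); T=(P-np.array([.4774,-.3582,0]))@R  # tool x = radial from pivot line
b=(abs(T[:,1])<.004)&(T[:,0]>.01)&(T[:,0]<.14)&(P[:,2]>.085)&(P[:,2]<.2)
for x in np.arange(.02,.13,.008):
    q=b&(abs(T[:,0]-x)<.004)
    if q.sum()>3: print(x.round(3),q.sum(),np.percentile(P[q,2],[50,95]).round(4))
for n in ("wrist","top"):
    d=cam(n)
    for k in("seasoning_pot","wing_nut","lid"):
        for r in manip.cut_out(k,n)[:1]: print(n,k,round(r["confidence"],2),np.median(pts(d,r["region"]),0).round(4))
cv2.imwrite("pics/w10.png",f[40:440,100:540,::-1])
```

```text
27.65 [ 0.43468822 -0.28496369  0.18972414] [-0.54220888 -0.13217479 -0.9651363 ]
0.052 108 [0.1186 0.1199]
0.06 124 [0.1173 0.1186]
0.068 132 [0.1158 0.1172]
0.076 129 [0.1143 0.1158]
0.084 114 [0.1194 0.121 ]
0.092 156 [0.1142 0.118 ]
0.1 143 [0.1121 0.1186]
0.108 140 [0.1097 0.1174]
0.116 81 [0.1122 0.1165]
wrist seasoning_pot 0.55 [ 0.3875 -0.2598  0.0465]
wrist wing_nut 0.8 [ 0.4195 -0.2726  0.1158]
wrist lid 0.5 [ 0.4758 -0.3423  0.2005]
top seasoning_pot 0.68 [ 0.3825 -0.2677  0.0464]
top lid 0.62 [ 0.5317 -0.454   0.2059]
```

View pics/w10.png

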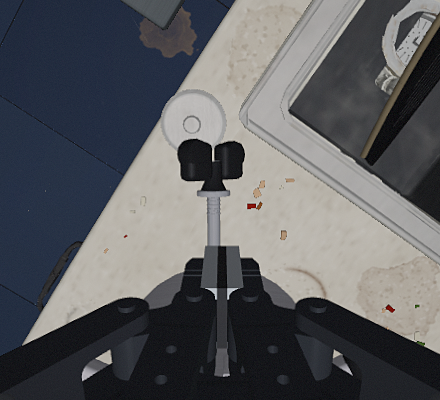

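```bash
python3 -c "
from workcell import manip
print(manip.hand_in())"
```

```text
the job is handed in; nothing more can be done
None
```

The last bolt is free: its nut is backed off about 3.5–3.9 mm (still on the bolt), and the bolt is swung out and left about 10° below level (~1.75 rad). The lid and seasoning pot showed no measurable movement, and the job is handed in (no verdict came back).

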